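# Lock a drive cartridge into the backup dock

### The job

Load the blue drive cartridge into the white backup dock: pull the dock's red lock knob all the way out, lower the cartridge under control (do not drop it) fully down into the slot, and only then push the knob fully home so that the bolt locks the cartridge in. Leave the other two cartridges and everything else on the desk where they are.

Things in the scene. Friction and masses are not known exactly. Their poses are not given: they have to be found in the camera images.
- dock: White box, fixed, 90 (x) by 196 (y) by 85 mm high, slot open at the top. Origin: on the desk under the slot's centre; z up. Slot 16 mm wide (along dock x), 79 mm long (along y), floor 14 mm above the desk, mouth with a 3 mm 45-degree lead-in. The box spans y = -140 to +56 mm; the lock bolt is on top, on the -y side
- slot (a point): Centre of the slot's mouth, at the dock's top face, 85 mm above the desk; axes as the dock's
- bolt (a joint): Lock bolt, flat steel bar 20 mm wide sliding along dock y between two 9 mm high guides. In m: 0 = home (covers 15.5 mm of the slot's -y end, blocking it or locking a seated cartridge), 0.035 = all the way out (towards dock -y); clears the slot from 0.016. Starts home or a few mm out; stiff (2.5 N), stays where left; cannot go home over a cartridge not fully down
- knob (a point): Centre of the top of the red lock knob that stands on the bolt: upright cylinder, diameter 22 mm, 30 mm tall, its top 126 mm above the desk (41 mm above the dock's top). It lies 73 mm from the slot's centre along the dock's -y when home, 108 mm when out. Axes as the dock's
- cart_blue: Blue drive cartridge, upright slab 14 mm thick (own x), 76 mm wide (own y), 70 mm tall, plus a grip tab equally thick, 30 mm wide, 45 mm tall, mid-top (115 mm in all); paper labels; about 180 g. Origin: centre of its underside; z up. Stands in the sorter; goes into the slot this way up, either way round. Fully down, its shoulders are 1 mm below the dock's top, only the tab stands out
- cart_grey: Grey drive cartridge, same shape and size as the blue one, standing in another place of the sorter; not to be used. Origin and axes as for the blue one
- cart_orange: Orange drive cartridge, same shape and size as the blue one, standing in another place of the sorter; not to be used. Origin and axes as for the blue one
- sorter: Light wooden sorter, fixed, 196 (x) by 100 (y) mm, base 8 mm thick, three places 58 mm apart along its x, each between two thin walls 18 mm apart, 48 mm high. The cartridges stand on its base, thickness along its x; which is where changes. Origin: centre of its underside
- mug: Blue mug, 80 mm across, 92 mm high, a bystander. Origin: centre of its underside
- mouse: White computer mouse, 110 by 60 by 28 mm, a bystander. Origin: centre of its underside
- stapler: Green and black stapler, 130 by 36 by 40 mm, a bystander. Origin: centre of its underside

How it is judged:
On the way, in this order (a step that is already met when the one before it is completed fails the run):
1. the lock knob is pulled all the way out (25 mm or more) (value of joint bolt above 0.025 m), for 0.1 s.
2. the blue cartridge is fully down in the slot, with the bolt still clear of it (z of cart_blue in the frame of dock between 0.01 and 0.0175 m and x of cart_blue in the frame of dock between -0.004 and 0.004 m and y of cart_blue in the frame of dock between -0.005 and 0.005 m and angle between the z axis of cart_blue and the z axis of dock, either way round below 0.08 rad and value of joint bolt above 0.016 m), for 0.2 s.
At the end, for the whole second after the job is handed in: The blue cartridge is in the dock's slot, upright and fully down (within 3.5 mm of the slot's floor, 4 to 5 mm of its centre), at rest, and the lock knob is home (within 4 mm) (z of cart_blue in the frame of dock between 0.01 and 0.0175 m and x of cart_blue in the frame of dock between -0.004 and 0.004 m and y of cart_blue in the frame of dock between -0.005 and 0.005 m and angle between the z axis of cart_blue and the z axis of dock, either way round below 0.08 rad and value of joint bolt below 0.004 m and linear speed of cart_blue below 0.03 m/s); the robot touches nothing.
It fails at once if the blue cartridge is dropped into the dock (faster than 0.5 m/s in or just over the slot) (horizontal distance between cart_blue and slot below 0.03 m and z of cart_blue in the frame of dock below 0.1 m and linear speed of cart_blue above 0.5 m/s).
It fails at once if one of the other cartridges is disturbed (moved more than 30 mm) (distance of any of cart_grey, cart_orange from where it was at the start of the episode above 0.03 m).
It fails at once if the mug, mouse or stapler is disturbed (moved more than 30 mm) (distance of any of mug, mouse, stapler from where it was at the start of the episode above 0.03 m).
It also fails if it takes over 64 s, if anything falls off the work surface, if the arm or the gripper's body presses on something with over 40 N, if the wrist force passes 120 N, or if a joint passes its speed limit or range.

### The arm

A 6-joint arm with a two-finger parallel gripper is mounted at the origin on the work surface. World frame = base frame: x ahead of the robot, y to its left, z up, the work surface at z = 0. Lengths are in m, angles in rad, forces in N, time in s.
With the tool pointing down it reaches from about 0.225 to 0.875 m from the base axis. Payload 3.4 kg.
Tool frame: the origin (TCP) lies at the very end of the fingers, on their centre line; the grasp point (between the pads) lies manip.grip_point_offset behind it (manip.grip_point_offset is the distance from the TCP to the grasp point, in m); z points along the fingers, y is the line along which they close (so a half turn about z gives the same grasp; the last joint's range is limited). The gripper opens to 85 mm and grips with 20 to 120 N. Pads are 22 mm wide; open, the fingers measure 114 mm over their backs; the gripper's body (76 mm by 85 mm) begins 54 mm behind the grasp point. The pads swing forward as they close: fully open they stand 13 mm farther back than shut.
Start: joints at [-1.451, 0.276, 1.505, -0, 1.361, -0.121], TCP at [0.137, -0.558, 0.231] pointing down, gripper open.
Joint ranges: [-2.89, 2.89], [-0.75, 2.08], [0.22, 2.7], [-1.18, 4.32], [0.11, 2.71], [-2.7, 2.7]. Speed limits (rad/s): [2.57, 2.57, 3.14, 3.14, 3.14, 3.14].

### API

Orientations are given as a unit quaternion [w, x, y, z].
In Python, from rig import manip gives the robot as it stands.
- The arm moves only by the shell command python3 -m pendant 'ROWS' [FORCE]. ROWS is JSON, a list of rows, each an object of numbers: "jaw": the opening, from -1 (shut) to 1 (fully open); "tx", "ty", "tz": the shift along the world's x, y, z in cm; "ax", "ay", "az": the turn, a rotation vector about the world's x, y, z in degrees. In form: [{"jaw": .., "tx": .., "ty": .., "tz": .., "ax": .., "ay": .., "az": ..}, ...]. A call has 1 to 10 rows; each row is the pose to reach, as a shift and turn from the pose commanded when the call began; what a row does not reach only later rows make up. A row lasts 1/8 s, in which the tool goes at most 62.5 mm and 10.7 degrees, less where a joint would pass 70% of its speed; a pose out of reach is approached as far as the arm can. A call with a gripper value outside its range is refused whole. The fingers move at their own pace and stop on an object; FORCE is the grip in N (left out, the last holds). Time passes only in rows, so rows that repeat a pose let the fingers close. It gives the time, the measured TCP pose, the force, the opening and the grip force at its end, in the units of the state.
- manip.get_state(): the state, without advancing time (a new reading comes with each control period).
- manip.get_image(name): name is "side" or "top" or "wrist"; returns a dict with "pixels" (384x512x3 uint8, blue, green, red), "depth" (384x512 float32, m along the optical axis (not along the pixel's ray), 0 where there is no reading), "fx", "fy", "cx", "cy" (pixels), "pose" (4x4, takes a point from camera to world coordinates). Camera axes: x right, y down, z forward; pixel columns grow to the right and rows downward; lengths in m; the calibration is good to about 2 mm. A picture is of the moment at which its call begins.
- manip.sign_off(): hands the job in; it is judged then, once.
The state is a dict: "clock": time; "qpos": joint angles; "qd": joint speeds; "effort": joint torques, N m; "position": TCP position; "ee_rot": TCP orientation; "contact_force": force on the tool from outside, world axes, zero at the start; "moment": the same for the moment, N m; "width": finger opening in m; "gripper_force": force on a finger pad.
Only numpy, scipy, OpenCV 4.12 (cv2) and the standard library are available. Lean on these libraries where they do the work, as an engineer would, in place of code of your own. Each camera call takes 0.05 s, during which the arm holds its last target. There are 200 camera calls.

## Working session

There is one attempt and no reset: what is moved stays moved. The work goes in short steps, Python scripts to look and compute and a shell command to move; the robot and the scene stay as the last step left them, time stands still between calls to the robot, and variables do not carry over. Pictures are saved under pics/ and viewed, at most 10 in all, crops included, and the job is handed in when it is done.

```bash
mkdir -p pics; ls; python3 - <<'E'
from rig import manip
import cv2,numpy as np
s=manip.get_state();print(s,manip.grip_point_offset)
for n in("top","side"):
    d=manip.get_image(n);cv2.imwrite(f"pics/{n}0.png",d["pixels"]);np.savez(f"{n}0.npz",**d)
    print(n,d["fx"],d["cx"],d["cy"],np.round(d["pose"],3).tolist())
E
```

```text
pics
{'clock': 0.0, 'qpos': array([-1.45101898e+00,  2.76595840e-01,  1.50616613e+00, -2.13220606e-05,
        1.36069557e+00, -1.21010032e-01]), 'qd': array([ 0.00160958, -0.00138332,  0.00018476,  0.00082528,  0.00099374,
       -0.00161874]), 'effort': array([ 2.93218793e-03, -4.16761494e+01, -2.45806825e+01,  2.72493680e-04,
        1.11310792e-02,  4.12932621e-07]), 'position': array([ 0.13703489, -0.55787123,  0.23042609]), 'ee_rot': array([-9.32448616e-04,  9.92760730e-01,  1.20105221e-01, -9.84980950e-06]), 'contact_force': array([-0.29478581,  0.36906326,  0.38643657]), 'moment': array([-0.0405594 ,  0.02564509, -0.07277397]), 'gripper_force': 0.0, 'width': 0.08531588363850066} 0.0187
top 355.1698446010435 257.0866724243757 191.67173419376513 [[-0.014, -0.997, 0.074, 0.533], [-0.999, 0.016, 0.028, -0.101], [-0.029, -0.073, -0.997, 0.992], [0.0, 0.0, 0.0, 1.0]]
side 433.98733004685687 251.39514568615908 195.55690471862704 [[-0.998, -0.015, 0.061, 0.55], [-0.059, 0.555, -0.829, 0.745], [-0.022, -0.831, -0.555, 0.668], [0.0, 0.0, 0.0, 1.0]]
```

View pics/top0.png

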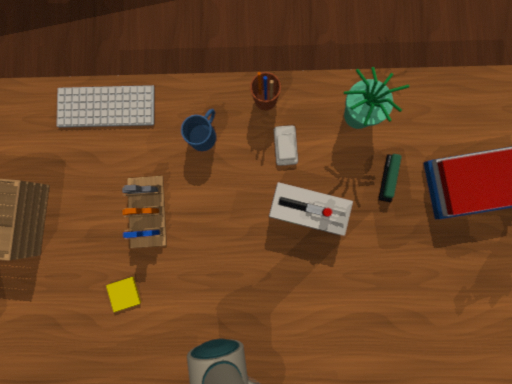

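View pics/side0.png

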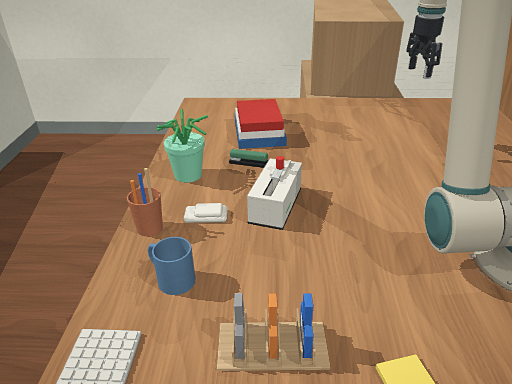

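The top view shows the dock at (311,208) with the red knob at (327,212) and the slot dark at (293,204). The sorter is at (147,212), with blue at (142,234) nearest the robot, then orange and grey. The side view agrees: blue tab at (307,300), knob at (280,163).

```bash
cat > h.py <<'E'
import cv2,numpy as np
from rig import manip
def cloud(d):
    v,u=np.mgrid[:384,:512];z=d["depth"]
    c=np.stack([(u-d["cx"])/d["fx"]*z,(v-d["cy"])/d["fy"]*z,z],-1)
    return c@d["pose"][:3,:3].T+d["pose"][:3,3]
def cast(d,uv,h):
    uv=np.atleast_2d(uv).astype(float)
    r=np.c_[(uv[:,0]-d["cx"])/d["fx"],(uv[:,1]-d["cy"])/d["fy"],np.ones(len(uv))]@d["pose"][:3,:3].T
    o=d["pose"][:3,3];return o+r*((h-o[2])/r[:,2])[:,None]
def mask(d,lo,hi,box=None):
    m=cv2.inRange(cv2.cvtColor(np.ascontiguousarray(d["pixels"]),cv2.COLOR_BGR2HSV),lo,hi)>0
    if box:
        b=np.zeros_like(m);b[box[1]:box[3],box[0]:box[2]]=1;m&=b
    return m
def rect(P):
    (c,s,a)=cv2.minAreaRect((P[:,:2]*1000).astype(np.float32))
    return np.round(c,1),np.round(s,1),round(a,1)
E
python3 - <<'E'
from h import *
T=dict(np.load("top0.npz"));S=dict(np.load("side0.npz"))
def rep(n,d,m,h0,h1):
    P=cloud(d)[m&(d["depth"]>0)];zs=P[:,2];q=P[(zs>h0)&(zs<h1)]
    print(n,len(P),"z pct",np.round(np.percentile(zs,[5,50,80,95,99]),4),"n",len(q),rect(q) if len(q)>3 else"")
B=((100,150,60),(125,255,255));O=((5,200,120),(15,255,255));R=((0,200,100),(4,255,255))
for n,d,bb,rb in(("top",T,(115,220,170,245),(318,203,338,222)),("side",S,(295,285,320,365),(272,153,290,172))):
    rep(n+" blue tab",d,mask(d,*B,bb),.105,.14); rep(n+" blue shoulder",d,mask(d,*B,bb),.06,.09);rep(n+" red",d,mask(d,*R,rb),.118,.14)
for n,bb in(("orange",(115,200,170,220)),):
    rep(n,T,mask(T,*O,bb),.105,.14)
rep("dock",T,mask(T,(0,0,0),(180,255,255),(262,175,360,243)),.078,.09)
rep("sorter",T,mask(T,(0,0,0),(180,255,255),(115,170,175,255)),.004,.06)
P=cloud(T)
# all cartridge tops
for y0,y1 in((180,197),(204,218),(226,243)):
    rep("cart",T,mask(T,(0,0,0),(180,255,255),(115,y0,170,y1)),.105,.14)
for n,b in(("top",T),("side",S)):
    big=cv2.resize(b["pixels"][150:260,100:370] if n=="top" else b["pixels"][145:235,235:315],None,fx=2.9 if n=="top" else 4,fy=2.9 if n=="top" else 4,interpolation=cv2.INTER_CUBIC)
    cv2.imwrite(f"pics/{n}z.png",big)
E
```

```text
top blue tab 157 z pct [0.0509 0.094  0.1233 0.1247 0.1255] n 73 (array([496.7, 235.5]), array([12.3, 30.2]), 0.5)
top blue shoulder 157 z pct [0.0509 0.094  0.1233 0.1247 0.1255] n 64 (array([497.7, 234.3]), array([11.3, 75.2]), 1.5)
top red 45 z pct [0.1221 0.1263 0.1272 0.1288 0.1294] n 43 (array([ 545. , -245.2]), array([14.8, 14.6]), 88.4)
side blue tab 595 z pct [0.0288 0.0785 0.1175 0.1234 0.1242] n 171 (array([498.6, 238.6]), array([13.2, 28.8]), 3.2)
side blue shoulder 595 z pct [0.0288 0.0785 0.1175 0.1234 0.1242] n 230 (array([499.1, 238. ]), array([13.2, 77. ]), 4.0)
side red 23 z pct [0.0983 0.1046 0.1157 0.1197 0.1223] n 3 
orange 135 z pct [0.0752 0.0813 0.1237 0.1249 0.1258] n 66 (array([555.6, 237.4]), array([28.4, 12.5]), 89.0)
dock 6644 z pct [-0.0019  0.0025  0.0857  0.0932  0.1107] n 2211 (array([ 556. , -211.9]), array([196. ,  90.2]), 75.0)
sorter 5080 z pct [-0.0019  0.0053  0.0172  0.1049  0.124 ] n 2081 (array([556.6, 245. ]), array([236. , 164.4]), 0.8)
cart 931 z pct [-0.0016  0.0097  0.0747  0.1225  0.1246] n 86 (array([613.1, 239.3]), array([12.9, 30.8]), 2.7)
cart 766 z pct [-0.0015  0.0095  0.0769  0.1229  0.1248] n 82 (array([555.7, 236.9]), array([29.4, 12.7]), 89.8)
cart 934 z pct [-0.0014  0.0087  0.0546  0.1227  0.1247] n 86 (array([497.1, 235.5]), array([13.8, 30.2]), 4.3)
```

View pics/topz.png

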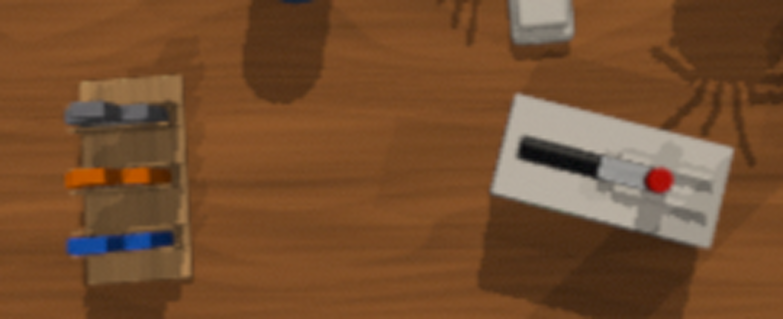

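The enlarged top view shows the dock's long axis tilted about 15° from world y. The bolt is nearly home with the knob at (658,180) in the crop, and the slot is towards image left. I'll hover over the dock and refine with the wrist camera.

```bash
python3 -m pendant '[{"jaw":0.2,"tx":20,"ty":16,"tz":3,"az":30},{"jaw":0.2,"tx":20,"ty":16,"tz":3,"az":30},{"jaw":0.2,"tx":20,"ty":16,"tz":3,"az":30},{"jaw":0.2,"tx":20,"ty":16,"tz":3,"az":30},{"jaw":0.2,"tx":39,"ty":31,"tz":4,"az":61},{"jaw":0.2,"tx":39,"ty":31,"tz":4,"az":61},{"jaw":0.2,"tx":39,"ty":31,"tz":4,"az":61},{"jaw":0.2,"tx":39,"ty":31,"tz":4,"az":61},{"jaw":0.2,"tx":39,"ty":31,"tz":4,"az":61},{"jaw":0.2,"tx":39,"ty":31,"tz":4,"az":61}]' 40
python3 - <<'E'
from h import *
d=manip.get_image("wrist");cv2.imwrite("pics/w1.png",d["pixels"]);np.savez("w1.npz",**d)
print(np.round(d["pose"],3).tolist(),d["fx"])
s=manip.get_state();print(s["position"],s["ee_rot"],s["qpos"])
E
```

```text
[[0.239, -0.936, -0.258, 0.202], [-0.971, -0.231, -0.062, -0.541], [-0.002, 0.266, -0.964, 0.374], [0.0, 0.0, 0.0, 1.0]] 333.7146967706827
[ 0.13707925 -0.55802262  0.23065527] [-6.84259678e-04  9.92762184e-01  1.20094869e-01  1.58722533e-05] [-1.45100658e+00  2.76432547e-01  1.50582467e+00  3.16246105e-05
  1.36070398e+00 -1.20987809e-01]invalid input at $[0]: expected keys jaw, tx, ty, tz, ax, ay, az
```

View pics/w1.png

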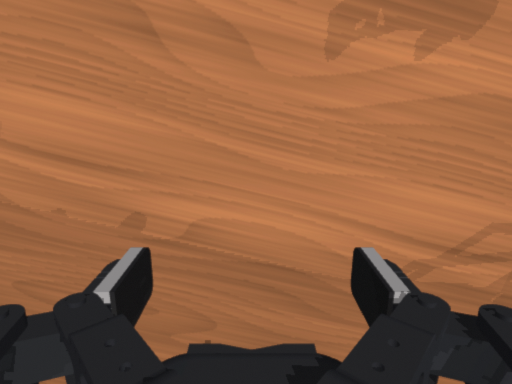

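The call was refused because every row needs all the keys, so nothing moved. The picture shows only desk and the open fingers at (130,280) and (380,280).

```bash
python3 -m pendant '[{"jaw":0.2,"tx":20,"ty":16,"tz":3,"ax":0,"ay":0,"az":30},{"jaw":0.2,"tx":20,"ty":16,"tz":3,"ax":0,"ay":0,"az":30},{"jaw":0.2,"tx":20,"ty":16,"tz":3,"ax":0,"ay":0,"az":30},{"jaw":0.2,"tx":20,"ty":16,"tz":3,"ax":0,"ay":0,"az":30},{"jaw":0.2,"tx":39,"ty":31,"tz":4,"ax":0,"ay":0,"az":61},{"jaw":0.2,"tx":39,"ty":31,"tz":4,"ax":0,"ay":0,"az":61},{"jaw":0.2,"tx":39,"ty":31,"tz":4,"ax":0,"ay":0,"az":61},{"jaw":0.2,"tx":39,"ty":31,"tz":4,"ax":0,"ay":0,"az":61},{"jaw":0.2,"tx":39,"ty":31,"tz":4,"ax":0,"ay":0,"az":61},{"jaw":0.2,"tx":39,"ty":31,"tz":4,"ax":0,"ay":0,"az":61}]' 40
python3 - <<'E'
from h import *
d=manip.get_image("wrist");cv2.imwrite("pics/w2.png",d["pixels"]);np.savez("w2.npz",**d)
s=manip.get_state();print(s["position"],s["ee_rot"],s["qpos"])
P=cloud(d)
m=mask(d,(0,180,70),(5,255,255))
q=P[m&(d["depth"]>0)];print("red",len(q),np.percentile(q[:,2],[50,90,99]));q=q[q[:,2]>.122];print(len(q),rect(q),cv2.minEnclosingCircle((q[:,:2]*1000).astype(np.float32)))
ok=(d["depth"]>0)&(P[...,2]>.081)&(P[...,2]<.089);q=P[ok];print("dock",len(q),np.median(q[:,2]),rect(q))
E
```

```text
clock: 1.4
position: [0.5267, -0.2483, 0.2708]
ee_rot: [-0.0, 0.794, 0.608, -0.001]
contact_force: [-0.0, -0.6, -0.2]
width: 0.0512
gripper_force: 0.0
[ 0.52629359 -0.24884301  0.27094401] [-3.43103951e-04  7.94549513e-01  6.07199027e-01 -5.42755377e-04] [-5.60675578e-01  2.68531739e-01  1.41767276e+00 -7.81768461e-04
  1.45641094e+00 -2.94851120e-01]
red 837 [0.12374843 0.12756409 0.12847294]
427 (array([ 546., -245.]), array([20.2, 19.4]), 74.8) ((546.0962524414062, -245.19027709960938), 10.48715877532959)
dock 15682 0.08595721513527674 (array([ 630.7, -304.6]), array([236.3, 440.2]), 30.1)
```

View pics/w2.png

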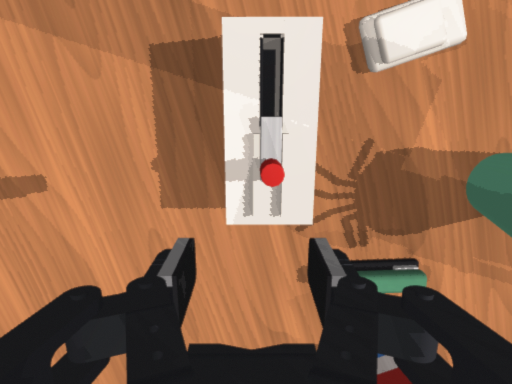

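The wrist view shows the whole dock: white top from (222,17) to (322,223), slot from (271,35) down to the bolt at (271,118), knob at (272,173). The mouse is at (413,33) and the stapler at (385,275), both clear.

```bash
python3 - <<'E'
from h import *
d=dict(np.load("w2.npz"));P=cloud(d)
box=np.zeros((384,512),bool);box[5:235,200:340]=1
zt=np.median(P[60:200,232:250,2]);print("top z",zt)
m=box&(d["depth"]>0)&(abs(P[...,2]-zt)<.004)
g=cv2.cvtColor(d["pixels"],cv2.COLOR_BGR2HSV)
m=(m&(g[...,1]<60)&(g[...,2]>90)).astype(np.uint8)
c=max(cv2.findContours(m,0,2)[0],key=cv2.contourArea)
W=cast(d,c[:,0,:],zt);print("dock rect",rect(W))
(cx,cy),sz,a=cv2.minAreaRect((W[:,:2]*1000).astype(np.float32))
ang=a if sz[0]>sz[1] else a+90
y=np.array([np.cos(np.radians(ang)),np.sin(np.radians(ang))]); y*=np.sign(y[1]); x=np.array([y[1],-y[0]])
print("yaxis ang",ang, "slot from box", np.array([cx,cy])+42*y)
# slot from dark pixels between rows 38..110
k=(g[...,2]<75);b=np.zeros_like(k);b[32:114,252:292]=1;k&=b
v,u=np.nonzero(k);S=cast(d,np.c_[u,v],zt)[:,:2]*1000
# in dock coordinates relative to box-derived slot
r=S-(np.array([cx,cy])+42*y);print("slot x range",np.percentile(r@x,[1,50,99]),"y",np.percentile(r@y,[.5,99.5]))
kn=np.array([546.05,-245.1])-(np.array([cx,cy])+42*y);print("knob in dock",kn@x,kn@y)
s=manip.get_state();q=s["ee_rot"];print("tool y ang",2*np.degrees(np.arctan2(q[2],q[1]))-90)
E
```

```text
top z 0.08603820276141877
dock rect (array([ 555.7, -209.7]), array([194.5,  89.9]), 74.9)
yaxis ang 74.9284439086914 slot from box [ 566.66483187 -169.1790063 ]
slot x range [-10.3781164   -1.99937928   9.91107874] y [-27.68317902  41.38140168]
knob in dock -0.16434965621102293 -78.66982627269441
tool y ang -15.225484383026512
```

```bash
python3 -m pendant '[{"jaw":0.2,"tx":1.9,"ty":0.35,"tz":-5,"ax":0,"ay":0,"az":0},{"jaw":0.2,"tx":1.9,"ty":0.35,"tz":-9,"ax":0,"ay":0,"az":0},{"jaw":0.2,"tx":1.9,"ty":0.35,"tz":-13,"ax":0,"ay":0,"az":0},{"jaw":0.2,"tx":1.9,"ty":0.35,"tz":-16,"ax":0,"ay":0,"az":0},{"jaw":0.2,"tx":1.9,"ty":0.35,"tz":-16.8,"ax":0,"ay":0,"az":0},{"jaw":-1,"tx":1.9,"ty":0.35,"tz":-16.8,"ax":0,"ay":0,"az":0},{"jaw":-1,"tx":1.9,"ty":0.35,"tz":-16.8,"ax":0,"ay":0,"az":0},{"jaw":-1,"tx":1.9,"ty":0.35,"tz":-16.8,"ax":0,"ay":0,"az":0},{"jaw":-1,"tx":1.9,"ty":0.35,"tz":-16.8,"ax":0,"ay":0,"az":0},{"jaw":-1,"tx":1.9,"ty":0.35,"tz":-16.8,"ax":0,"ay":0,"az":0}]' 50
```

```text
clock: 2.7
position: [0.5463, -0.2458, 0.105]
ee_rot: [0.001, 0.794, 0.608, -0.0]
contact_force: [-2.9, -0.7, 6.3]
width: 0.0202
gripper_force: 49.5
```

```bash
python3 -m pendant '[{"jaw":-1,"tx":-0.2,"ty":-0.75,"tz":0,"ax":0,"ay":0,"az":0},{"jaw":-1,"tx":-0.4,"ty":-1.5,"tz":0,"ax":0,"ay":0,"az":0},{"jaw":-1,"tx":-0.6,"ty":-2.25,"tz":0,"ax":0,"ay":0,"az":0},{"jaw":-1,"tx":-0.75,"ty":-2.8,"tz":0,"ax":0,"ay":0,"az":0},{"jaw":-1,"tx":-0.75,"ty":-2.8,"tz":0,"ax":0,"ay":0,"az":0},{"jaw":-1,"tx":-0.75,"ty":-2.8,"tz":0,"ax":0,"ay":0,"az":0}]'
```

```text
clock: 3.45
position: [0.5389, -0.2727, 0.105]
ee_rot: [0.001, 0.794, 0.607, 0.0]
contact_force: [-3.1, 0.8, 6.5]
width: 0.02
gripper_force: 49.6
```

```bash
python3 -m pendant '[{"jaw":0.2,"tx":-0.75,"ty":-2.8,"tz":0,"ax":0,"ay":0,"az":0},{"jaw":0.2,"tx":0,"ty":0,"tz":0,"ax":0,"ay":0,"az":0},{"jaw":0.2,"tx":0,"ty":0,"tz":0,"ax":0,"ay":0,"az":0},{"jaw":0.2,"tx":0,"ty":0,"tz":5,"ax":0,"ay":0,"az":0},{"jaw":0.2,"tx":0,"ty":1,"tz":10,"ax":0,"ay":0,"az":0},{"jaw":0.2,"tx":0,"ty":2,"tz":15,"ax":0,"ay":0,"az":0},{"jaw":0.2,"tx":0,"ty":2,"tz":15,"ax":0,"ay":0,"az":0},{"jaw":0.2,"tx":0,"ty":2,"tz":15,"ax":0,"ay":0,"az":0}]'
```

```text
clock: 4.45
position: [0.5385, -0.253, 0.2532]
ee_rot: [0.0, 0.794, 0.607, 0.0]
contact_force: [1.4, 0.2, -0.9]
width: 0.0512
gripper_force: 0.0
```

The first row there repeated the earlier pull offset by mistake, so it pulled further than I meant. I'll check where the knob ended up.

```bash
cat > dock.py <<'E'
from h import *
import sys
d=manip.get_image("wrist");cv2.imwrite(f"pics/{sys.argv[1]}.png",d["pixels"]);np.savez(sys.argv[1]+".npz",**d)
P=cloud(d);g=cv2.cvtColor(d["pixels"],cv2.COLOR_BGR2HSV);ok=d["depth"]>0
q=P[mask(d,(0,180,70),(5,255,255))&ok];q=q[(q[:,2]>.12)&(q[:,2]<.135)&(np.hypot(q[:,0]-.54,q[:,1]+.26)<.08)]
K=np.array(cv2.minEnclosingCircle((q[:,:2]*1000).astype(np.float32))[0])
m=(ok&(abs(P[...,2]-.0855)<.004)&(g[...,1]<60)&(g[...,2]>90)&(np.hypot(P[...,0]-.556,P[...,1]+.21)<.13)).astype(np.uint8)
c=max(cv2.findContours(m,0,2)[0],key=cv2.contourArea)
W=cast(d,c[:,0,:],.0855);print("rect",rect(W),"knob",K,len(q))
y=np.array([.26,.966]);x=np.array([.966,-.26]);o=np.array([566.4,-170.6])
print("knob in dock",(K-o)@x,(K-o)@y,"state",manip.get_state()["position"])
# slot interior by depth: below the top inside the dock
R=(P[...,:2]*1000-o);k=ok&(P[...,2]<.075)&(abs(cast(d,np.stack(np.meshgrid(np.arange(512),np.arange(384)),-1).reshape(-1,2),.0855)[:,:2].reshape(384,512,2)*1000-o)@x<20)
C=(cast(d,np.stack(np.meshgrid(np.arange(512),np.arange(384)),-1).reshape(-1,2),.0855)[:,:2].reshape(384,512,2)*1000-o)
dk=(g[...,2]<75)&(abs(C@x)<20)&(C@y<48)&(C@y>-48)
print("slot dark x",np.percentile((C@x)[dk],[2,50,98]),"y",np.percentile((C@y)[dk],[.5,99.5]))
E
python3 dock.py w3
```

```text
rect (array([ 555.7, -210. ]), array([195.,  90.]), 74.9) knob [ 538.84960938 -272.17514038] 468
knob in dock -0.20414084472653826 -105.28468717041015 state [ 0.53810493 -0.25282483  0.25223163]
slot dark x [-10.16115954  -1.33617286   9.70840632] y [-40.57830962  42.94893489]
```

View pics/w3.png

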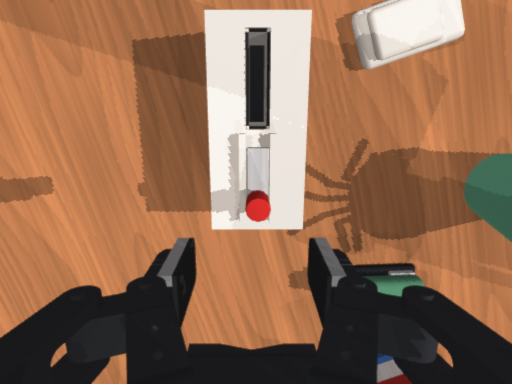

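The bolt is out: knob at (258,206), about 32 mm, and the slot is completely clear from (258,30) to (258,130). Next is the sorter.

```bash
python3 -m pendant '[{"jaw":-0.1,"tx":-4,"ty":45,"tz":3,"ax":0,"ay":0,"az":17},{"jaw":-0.1,"tx":-4,"ty":45,"tz":3,"ax":0,"ay":0,"az":17},{"jaw":-0.1,"tx":-4,"ty":45,"tz":3,"ax":0,"ay":0,"az":17},{"jaw":-0.1,"tx":-4,"ty":45,"tz":3,"ax":0,"ay":0,"az":17},{"jaw":-0.1,"tx":-4,"ty":45,"tz":3,"ax":0,"ay":0,"az":17},{"jaw":-0.1,"tx":-4,"ty":45,"tz":3,"ax":0,"ay":0,"az":17},{"jaw":-0.1,"tx":-4,"ty":45,"tz":3,"ax":0,"ay":0,"az":17},{"jaw":-0.1,"tx":-4,"ty":45,"tz":3,"ax":0,"ay":0,"az":17},{"jaw":-0.1,"tx":-4,"ty":45,"tz":3,"ax":0,"ay":0,"az":17},{"jaw":-0.1,"tx":-4,"ty":45,"tz":3,"ax":0,"ay":0,"az":17}]'
python3 - <<'E'
from h import *
d=manip.get_image("wrist");cv2.imwrite("pics/w4.png",d["pixels"]);np.savez("w4.npz",**d)
s=manip.get_state();q=s["ee_rot"];print(s["position"],"tool y ang",2*np.degrees(np.arctan2(q[2],q[1]))-90,s["qpos"])
P=cloud(d);ok=d["depth"]>0
for n,cx in(("blue",.497),("orange",.5555),("grey",.613)):
    near=ok&(abs(P[...,0]-cx)<.025)&(abs(P[...,1]-.237)<.06)
    for nm,a,b in(("tab",.115,.135),("shoulder",.071,.085)):
        Q=P[near&(P[...,2]>a)&(P[...,2]<b)]
        if len(Q)>5: print(n,nm,len(Q),"z",np.median(Q[:,2]),rect(Q[Q[:,2]>np.median(Q[:,2])-.003]))
E
```

```text
clock: 5.75
position: [0.4987, 0.1954, 0.2825]
ee_rot: [0.0, 0.696, 0.718, -0.001]
contact_force: [-0.9, -0.3, 0.5]
width: 0.0385
gripper_force: 0.0
[0.49880309 0.1953181  0.2827404 ] tool y ang 1.6804201691749512 [ 2.43923818e-01  1.91872188e-01  1.49242573e+00 -9.13148440e-04
  1.45845394e+00  2.14697848e-01]
blue tab 527 z 0.12388046834937355 (array([497.1, 237.8]), array([13.9, 29.7]), 3.5)
blue shoulder 543 z 0.07898872894373299 (array([496.8, 237.8]), array([13.6, 74.8]), 3.0)
orange tab 576 z 0.1237268582857651 (array([555.6, 240.6]), array([14.2, 29.2]), 2.5)
orange shoulder 665 z 0.07884631133065839 (array([555.7, 240. ]), array([14.2, 75.8]), 3.0)
grey tab 626 z 0.12374020612988312 (array([613. , 241.4]), array([14.4, 29.4]), 3.1)
grey shoulder 800 z 0.0787693356259353 (array([613.1, 241.4]), array([14.9, 74.9]), 3.3)
```

View pics/w4.png

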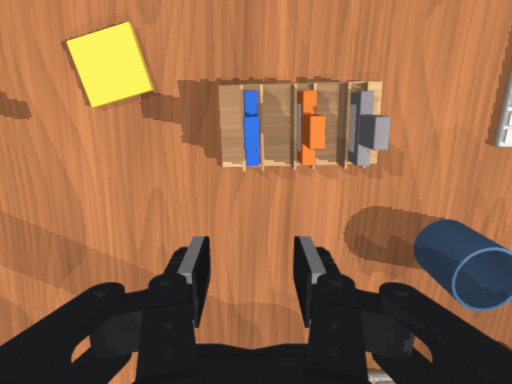

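The picture shows the blue cartridge upright at (251,130), orange at (310,130) and grey at (370,130). Blue is centred at (0.497, 0.2378) with yaw about 3°. I'll descend and grip its tab.

```bash
python3 -m pendant '[{"jaw":-0.1,"tx":-0.2,"ty":4.25,"tz":-3,"ax":0,"ay":0,"az":1.3},{"jaw":-0.1,"tx":-0.2,"ty":4.25,"tz":-8,"ax":0,"ay":0,"az":1.3},{"jaw":-0.1,"tx":-0.2,"ty":4.25,"tz":-12,"ax":0,"ay":0,"az":1.3},{"jaw":-0.1,"tx":-0.2,"ty":4.25,"tz":-16,"ax":0,"ay":0,"az":1.3},{"jaw":-0.1,"tx":-0.2,"ty":4.25,"tz":-19.2,"ax":0,"ay":0,"az":1.3},{"jaw":-0.1,"tx":-0.2,"ty":4.25,"tz":-19.2,"ax":0,"ay":0,"az":1.3},{"jaw":-1,"tx":-0.2,"ty":4.25,"tz":-19.2,"ax":0,"ay":0,"az":1.3},{"jaw":-1,"tx":-0.2,"ty":4.25,"tz":-19.2,"ax":0,"ay":0,"az":1.3},{"jaw":-1,"tx":-0.2,"ty":4.25,"tz":-19.2,"ax":0,"ay":0,"az":1.3},{"jaw":-1,"tx":-0.2,"ty":4.25,"tz":-19.2,"ax":0,"ay":0,"az":1.3}]' 60
```

```text
clock: 7.05
position: [0.4979, 0.2395, 0.093]
ee_rot: [0.001, 0.688, 0.726, 0.001]
contact_force: [-0.3, -1.6, 6.5]
width: 0.0134
gripper_force: 59.3
```

```bash
python3 -m pendant '[{"jaw":-1,"tx":0,"ty":0,"tz":1,"ax":0,"ay":0,"az":0},{"jaw":-1,"tx":0,"ty":0,"tz":3,"ax":0,"ay":0,"az":0},{"jaw":-1,"tx":0,"ty":0,"tz":6,"ax":0,"ay":0,"az":0},{"jaw":-1,"tx":0,"ty":0,"tz":10,"ax":0,"ay":0,"az":0},{"jaw":-1,"tx":0,"ty":0,"tz":14,"ax":0,"ay":0,"az":0},{"jaw":-1,"tx":0,"ty":0,"tz":16,"ax":0,"ay":0,"az":0},{"jaw":-1,"tx":0,"ty":0,"tz":16,"ax":0,"ay":0,"az":0}]'
python3 - <<'E'
from h import *
s=manip.get_state();q=s["ee_rot"];print(s["position"],"tool y ang",2*np.degrees(np.arctan2(q[2],q[1]))-90,s["contact_force"])
d=manip.get_image("wrist");cv2.imwrite("pics/w5.png",d["pixels"])
for n in("side","top"):
    d=manip.get_image(n);P=cloud(d);m=mask(d,(100,130,50),(125,255,255))&(d["depth"]>0)
    Q=P[m];Q=Q[np.linalg.norm(Q-np.r_[s["position"][:2],s["position"][2]-.03],axis=1)<.09];Q=Q[abs(Q[:,0]-.497)<.025]
    print(n,len(Q),rect(Q),"z",np.percentile(Q[:,2],[1,99]),rect(Q[Q[:,2]<s["position"][2]-.02]))
E
```

```text
clock: 7.92
position: [0.4972, 0.2401, 0.2531]
ee_rot: [0.001, 0.688, 0.726, 0.002]
contact_force: [-0.2, 0.5, -1.9]
width: 0.0131
gripper_force: 58.9
[0.49716011 0.2400944  0.25312078] tool y ang 3.1155139806425467 [-0.15851586  0.49346134 -1.89532491]
side 839 (array([497.6, 239.9]), array([14.4, 76.1]), 2.5) z [0.16993899 0.28217406] (array([503.5, 240.7]), array([13.5, 76. ]), 13.5)
top 272 (array([496.1, 223.7]), array([14.8, 52.6]), 1.0) z [0.17758218 0.28811182] (array([498.1, 198.4]), array([10.1,  6.3]), 29.0)
```

View pics/w5.png

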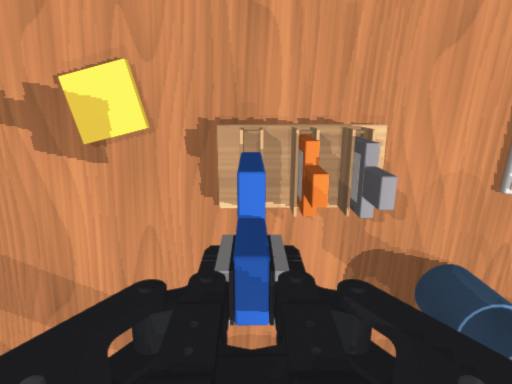

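The cartridge is held straight, tab at (252,265), and the other two are undisturbed at (312,175) and (370,175). I'll carry it over the slot.

```bash
python3 -m pendant '[{"jaw":-1,"tx":0.3,"ty":-2,"tz":0,"ax":0,"ay":0,"az":-1},{"jaw":-1,"tx":1.2,"ty":-7,"tz":0,"ax":0,"ay":0,"az":-3},{"jaw":-1,"tx":2.1,"ty":-12.5,"tz":0,"ax":0,"ay":0,"az":-6},{"jaw":-1,"tx":3.1,"ty":-18,"tz":0,"ax":0,"ay":0,"az":-8},{"jaw":-1,"tx":4,"ty":-23.5,"tz":0,"ax":0,"ay":0,"az":-10.5},{"jaw":-1,"tx":5,"ty":-29,"tz":0,"ax":0,"ay":0,"az":-13},{"jaw":-1,"tx":5.9,"ty":-34.5,"tz":0,"ax":0,"ay":0,"az":-15.5},{"jaw":-1,"tx":6.7,"ty":-39,"tz":0,"ax":0,"ay":0,"az":-17.5},{"jaw":-1,"tx":7,"ty":-40.8,"tz":0,"ax":0,"ay":0,"az":-18.1},{"jaw":-1,"tx":7,"ty":-40.8,"tz":0,"ax":0,"ay":0,"az":-18.1}]'
python3 - <<'E'
from h import *
s=manip.get_state();q=s["ee_rot"];print(s["position"],"tool y ang",2*np.degrees(np.arctan2(q[2],q[1]))-90)
o=np.array([566.7,-169.5]);y=np.array([.26,.966]);x=np.array([.966,-.26])
for n in("side","top"):
    d=manip.get_image(n);cv2.imwrite(f"pics/{n}6.png",d["pixels"]);P=cloud(d);m=mask(d,(100,130,50),(125,255,255))&(d["depth"]>0)
    Q=P[m];Q=Q[np.linalg.norm(Q-np.r_[s["position"][:2],s["position"][2]-.03],axis=1)<.085]
    R=Q[:,:2]*1000-o
    print(n,len(Q),rect(Q),"z",np.percentile(Q[:,2],[1,99]),"dock x",np.percentile(R@x,[2,98]),"y",np.percentile(R@y,[1,99]))
    if n=="side":
        Z=Q[:,2];A=R@y
        for a,b in((.165,.18),(.19,.215),(.22,.235)):
            k=(Z>a)&(Z<b);print(a,k.sum(),"y",np.percentile(A[k],[2,98]) if k.sum() else"")
E
```

```text
clock: 9.32
position: [0.5659, -0.1696, 0.2503]
ee_rot: [-0.001, 0.794, 0.608, -0.0]
contact_force: [-0.4, 1.6, -2.1]
width: 0.0132
gripper_force: 58.8
[ 0.56590421 -0.16958933  0.25029755] tool y ang -15.13892049140459
side 457 (array([ 566.2, -169.9]), array([78.4, 15.7]), 75.6) z [0.16827909 0.28028006] dock x [-7.76917877  6.04183145] y [-32.73456222  37.91938796]
0.165 63 y [-30.85439915  37.17262614]
0.19 83 y [-35.32375773  37.91306041]
0.22 94 y [-31.09154603  38.31003   ]Traceback (most recent call last):
  File "<stdin>", line 8, in <module>
    return _quantile_unchecked(
        a, q, axis, out, overwrite_input, method, keepdims, weights)
    return _ureduce(a,
                    func=_quantile_ureduce_func,
    ...<5 lines>...
                    overwrite_input=overwrite_input,
                    method=method)
    r = func(a, **kwargs)
    result = _quantile(arr,
                       quantiles=q,
    ...<2 lines>...
                       out=out,
                       weights=wgt)
    slices_having_nans = np.isnan(arr[-1, ...])
                                  ~~~^^^^^^^^^
IndexError: index -1 is out of bounds for axis 0 with size 0
```

```bash
python3 - <<'E'
from h import *
s=manip.get_state();print(s["position"])
o=np.array([566.7,-169.5]);y=np.array([.26,.966]);x=np.array([.966,-.26])
d0=dict(np.load("side0.npz"));t0=dict(np.load("top0.npz"))
for n,d in(("side",d0),("top",t0)):
    P=cloud(d);g=cv2.cvtColor(d["pixels"],cv2.COLOR_BGR2HSV)
    m=((d["depth"]>0)&(abs(P[...,2]-.0855)<.004)&(g[...,1]<70)&(g[...,2]>110)&(np.hypot(P[...,0]-.556,P[...,1]+.21)<.13)).astype(np.uint8)
    c=max(cv2.findContours(m,0,2)[0],key=cv2.contourArea)
    W=cast(d,c[:,0,:],.0855);R=W[:,:2]*1000-o
    print(n,rect(W),"x",np.percentile(R@x,[2,98]),"y",np.percentile(R@y,[2,98]),"z",np.median(P[m>0][:,2]))
d=manip.get_image("side");P=cloud(d);m=mask(d,(100,130,50),(125,255,255))&(d["depth"]>0)&(np.hypot(P[...,0]-.566,P[...,1]+.17)<.06)&(P[...,2]>.15)&(P[...,2]<.3)
Q=P[m];print("cart side cam",rect(Q))
v,u=np.nonzero(m);print(u.min(),u.max(),v.min(),v.max())
a=d["pixels"][60:220,220:330];cv2.imwrite("pics/s7.png",cv2.resize(a,None,fx=3.5,fy=3.5,interpolation=cv2.INTER_CUBIC))
E
```

```text
[ 0.56589876 -0.16733314  0.25087201]
side (array([ 557. , -206.5]), array([200.9,  90.9]), 74.9) x [-44.97159173  45.5985536 ] y [-137.91413624   61.4195682 ] z 0.08449305399195473
top (array([ 555.7, -211.3]), array([195. ,  89.3]), 74.9) x [-44.30558616  44.95141904] y [-140.46198502   54.2889917 ] z 0.08552408070298956
cart side cam (array([ 562.6, -164. ]), array([74., 24.]), 76.4)
265 278 111 165
```

View pics/s7.png

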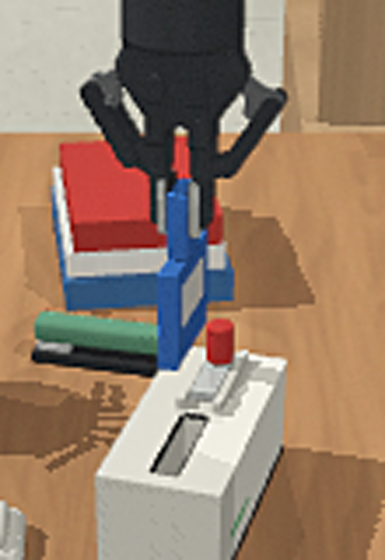

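The side crop shows the cartridge hanging upright above the dock with the slot ahead of it and the knob out. It needs about 1.2 mm along dock x. I'll descend to just above the mouth.

```bash
python3 -m pendant '[{"jaw":-1,"tx":0.12,"ty":-0.03,"tz":-1,"ax":0,"ay":0,"az":0},{"jaw":-1,"tx":0.12,"ty":-0.03,"tz":-3,"ax":0,"ay":0,"az":0},{"jaw":-1,"tx":0.12,"ty":-0.03,"tz":-5,"ax":0,"ay":0,"az":0},{"jaw":-1,"tx":0.12,"ty":-0.03,"tz":-7,"ax":0,"ay":0,"az":0},{"jaw":-1,"tx":0.12,"ty":-0.03,"tz":-7.5,"ax":0,"ay":0,"az":0},{"jaw":-1,"tx":0.12,"ty":-0.03,"tz":-7.5,"ax":0,"ay":0,"az":0},{"jaw":-1,"tx":0.12,"ty":-0.03,"tz":-7.5,"ax":0,"ay":0,"az":0},{"jaw":-1,"tx":0.12,"ty":-0.03,"tz":-7.5,"ax":0,"ay":0,"az":0}]'
python3 - <<'E'
from h import *
s=manip.get_state();print(s["position"],s["contact_force"])
R=s["position"][:2]*1000-np.array([566.7,-169.5]);print("dock x,y of TCP",R@[.966,-.26],R@[.26,.966])
E
```

```text
clock: 10.48
position: [0.5683, -0.1689, 0.1772]
ee_rot: [0.001, 0.793, 0.609, 0.0]
contact_force: [0.4, 0.2, -2.1]
width: 0.013
gripper_force: 58.8
[ 0.56832004 -0.16890254  0.17719973] [ 0.4274942   0.22196713 -2.08393226]
dock x,y of TCP 1.4096218685812039 0.9983550422151246
```

```bash
python3 -m pendant '[{"jaw":-1,"tx":0,"ty":0,"tz":0,"ax":0,"ay":0,"az":0},{"jaw":-1,"tx":0,"ty":0,"tz":0,"ax":0,"ay":0,"az":0},{"jaw":-1,"tx":0,"ty":0,"tz":0,"ax":0,"ay":0,"az":0}]'; python3 -m pendant '[{"jaw":-1,"tx":0,"ty":0,"tz":-0.4,"ax":0,"ay":0,"az":0},{"jaw":-1,"tx":0,"ty":0,"tz":-0.8,"ax":0,"ay":0,"az":0},{"jaw":-1,"tx":0,"ty":0,"tz":-1.1,"ax":0,"ay":0,"az":0},{"jaw":-1,"tx":0,"ty":0,"tz":-1.1,"ax":0,"ay":0,"az":0}]'
```

```text
clock: 10.85
position: [0.5678, -0.1688, 0.1764]
ee_rot: [0.0, 0.793, 0.609, 0.0]
contact_force: [-0.3, 0.2, -1.4]
width: 0.013
gripper_force: 58.8
clock: 11.35
position: [0.5675, -0.1686, 0.1648]
ee_rot: [-0.0, 0.793, 0.609, -0.0]
contact_force: [-0.3, 0.1, -1.9]
width: 0.0133
gripper_force: 58.8
```

Past the mouth with no contact. I'll continue under force watch.

```bash
python3 -m pendant '[{"jaw":-1,"tx":-0.02,"ty":0.05,"tz":-0.3,"ax":0,"ay":0,"az":0},{"jaw":-1,"tx":-0.02,"ty":0.05,"tz":-0.6,"ax":0,"ay":0,"az":0},{"jaw":-1,"tx":-0.02,"ty":0.05,"tz":-0.9,"ax":0,"ay":0,"az":0},{"jaw":-1,"tx":-0.02,"ty":0.05,"tz":-1.2,"ax":0,"ay":0,"az":0},{"jaw":-1,"tx":-0.02,"ty":0.05,"tz":-1.2,"ax":0,"ay":0,"az":0}]'
```

```text
clock: 11.98
position: [0.5674, -0.1681, 0.1529]
ee_rot: [-0.0, 0.793, 0.609, -0.0]
contact_force: [-0.5, 0.1, -1.6]
width: 0.0134
gripper_force: 58.8
```

```bash
python3 -m pendant '[{"jaw":-1,"tx":0,"ty":0,"tz":-0.6,"ax":0,"ay":0,"az":0},{"jaw":-1,"tx":0,"ty":0,"tz":-1.2,"ax":0,"ay":0,"az":0},{"jaw":-1,"tx":0,"ty":0,"tz":-1.8,"ax":0,"ay":0,"az":0},{"jaw":-1,"tx":0,"ty":0,"tz":-2.4,"ax":0,"ay":0,"az":0},{"jaw":-1,"tx":0,"ty":0,"tz":-3,"ax":0,"ay":0,"az":0},{"jaw":-1,"tx":0,"ty":0,"tz":-3.6,"ax":0,"ay":0,"az":0},{"jaw":-1,"tx":0,"ty":0,"tz":-4.2,"ax":0,"ay":0,"az":0},{"jaw":-1,"tx":0,"ty":0,"tz":-4.8,"ax":0,"ay":0,"az":0},{"jaw":-1,"tx":0,"ty":0,"tz":-4.8,"ax":0,"ay":0,"az":0}]'
```

```text
clock: 13.1
position: [0.5672, -0.1681, 0.1047]
ee_rot: [-0.001, 0.793, 0.609, -0.0]
contact_force: [-0.8, 0.1, -2.2]
width: 0.0132
gripper_force: 58.8
```

```bash
python3 -m pendant '[{"jaw":-1,"tx":0,"ty":0,"tz":-0.2,"ax":0,"ay":0,"az":0},{"jaw":-1,"tx":0,"ty":0,"tz":-0.4,"ax":0,"ay":0,"az":0},{"jaw":-1,"tx":0,"ty":0,"tz":-0.5,"ax":0,"ay":0,"az":0},{"jaw":-1,"tx":0,"ty":0,"tz":-0.5,"ax":0,"ay":0,"az":0}]'; python3 -m pendant '[{"jaw":-1,"tx":0,"ty":0,"tz":-0.1,"ax":0,"ay":0,"az":0},{"jaw":-1,"tx":0,"ty":0,"tz":-0.2,"ax":0,"ay":0,"az":0},{"jaw":-1,"tx":0,"ty":0,"tz":-0.2,"ax":0,"ay":0,"az":0}]'
```

```text
clock: 13.6
position: [0.5676, -0.1682, 0.1003]
ee_rot: [0.0, 0.793, 0.609, 0.0]
contact_force: [0.1, -0.1, -2.0]
width: 0.0129
gripper_force: 58.8
clock: 13.98
position: [0.5678, -0.1683, 0.099]
ee_rot: [0.0, 0.793, 0.609, 0.0]
contact_force: [-1.2, 0.3, 3.7]
width: 0.013
gripper_force: 59.6
```

The floor is reached (force +5.7 N at TCP 0.099, as expected). I'll release and rise.

```bash
python3 -m pendant '[{"jaw":0,"tx":0,"ty":0,"tz":0,"ax":0,"ay":0,"az":0},{"jaw":0,"tx":0,"ty":0,"tz":0,"ax":0,"ay":0,"az":0},{"jaw":0,"tx":0,"ty":0,"tz":0,"ax":0,"ay":0,"az":0},{"jaw":0,"tx":0,"ty":0,"tz":2,"ax":0,"ay":0,"az":0},{"jaw":0,"tx":0,"ty":0,"tz":6,"ax":0,"ay":0,"az":0},{"jaw":0,"tx":-2,"ty":-6,"tz":11,"ax":0,"ay":0,"az":0},{"jaw":0,"tx":-3,"ty":-10,"tz":15,"ax":0,"ay":0,"az":0},{"jaw":0,"tx":-3,"ty":-10,"tz":15,"ax":0,"ay":0,"az":0},{"jaw":0,"tx":-3,"ty":-10,"tz":15,"ax":0,"ay":0,"az":0}]'
python3 dock.py w8; python3 - <<'E'
from h import *
d=dict(np.load("w8.npz"));P=cloud(d);m=mask(d,(100,130,50),(125,255,255))&(d["depth"]>0)&(np.hypot(P[...,0]-.567,P[...,1]+.17)<.07)
Q=P[m];o=np.array([566.7,-169.5])
for a,b in((.115,.14),(.07,.1)):
    q=Q[(Q[:,2]>a)&(Q[:,2]<b)];print(len(q),np.median(q[:,2]),np.percentile(q[:,2],[5,95]),rect(q[abs(q[:,2]-np.median(q[:,2]))<.004]))
E
```

```text
clock: 15.1
position: [0.5375, -0.2685, 0.2483]
ee_rot: [0.0, 0.794, 0.608, 0.0]
contact_force: [0.1, 1.3, -0.8]
width: 0.0426
gripper_force: 0.0
rect (array([ 554.5, -214.1]), array([186. ,  90.1]), 74.9) knob [ 538.8270874  -272.24353027] 496
knob in dock -0.20811569824216392 -105.35660751953125 state [ 0.53720444 -0.26735373  0.24726536]
slot dark x [-10.64260245  -6.71753974   9.89484178] y [-40.48219642  42.68970084]
855 0.129895978450994 [0.12810577 0.1311359 ] (array([ 566.7, -169.9]), array([29.8, 13.4]), 75.2)
805 0.08490364594434324 [0.08354775 0.08628578] (array([ 568.1, -170.2]), array([75.8, 15.7]), 74.8)
```

View pics/w8.png

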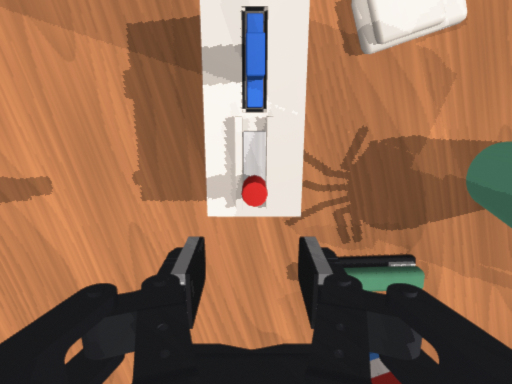

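The cartridge sits fully in the slot at (255,58), with its tab top at 129–130 mm and its centre on the slot centre. The knob is still out at (254,191). I'll grip the knob again.

```bash
python3 -m pendant '[{"jaw":0.1,"tx":0.1,"ty":-0.4,"tz":-3,"ax":0,"ay":0,"az":0},{"jaw":0.1,"tx":0.1,"ty":-0.4,"tz":-7,"ax":0,"ay":0,"az":0},{"jaw":0.1,"tx":0.1,"ty":-0.4,"tz":-11,"ax":0,"ay":0,"az":0},{"jaw":0.1,"tx":0.1,"ty":-0.4,"tz":-14,"ax":0,"ay":0,"az":0},{"jaw":0.1,"tx":0.1,"ty":-0.4,"tz":-14.2,"ax":0,"ay":0,"az":0},{"jaw":-1,"tx":0.1,"ty":-0.4,"tz":-14.2,"ax":0,"ay":0,"az":0},{"jaw":-1,"tx":0.1,"ty":-0.4,"tz":-14.2,"ax":0,"ay":0,"az":0},{"jaw":-1,"tx":0.1,"ty":-0.4,"tz":-14.2,"ax":0,"ay":0,"az":0},{"jaw":-1,"tx":0.1,"ty":-0.4,"tz":-14.2,"ax":0,"ay":0,"az":0}]' 50
```

```text
clock: 16.27
position: [0.5391, -0.272, 0.1074]
ee_rot: [0.001, 0.793, 0.609, 0.001]
contact_force: [0.6, 1.9, 3.4]
width: 0.0203
gripper_force: 49.5
```

```bash
python3 -m pendant '[{"jaw":-1,"tx":0.21,"ty":0.77,"tz":0,"ax":0,"ay":0,"az":0},{"jaw":-1,"tx":0.42,"ty":1.55,"tz":0,"ax":0,"ay":0,"az":0},{"jaw":-1,"tx":0.62,"ty":2.3,"tz":0,"ax":0,"ay":0,"az":0},{"jaw":-1,"tx":0.8,"ty":3,"tz":0,"ax":0,"ay":0,"az":0},{"jaw":-1,"tx":0.83,"ty":3.1,"tz":0,"ax":0,"ay":0,"az":0},{"jaw":-1,"tx":0.83,"ty":3.1,"tz":0,"ax":0,"ay":0,"az":0}]'; python3 -m pendant '[{"jaw":-1,"tx":0.05,"ty":0.2,"tz":0,"ax":0,"ay":0,"az":0},{"jaw":-1,"tx":0.05,"ty":0.2,"tz":0,"ax":0,"ay":0,"az":0},{"jaw":-1,"tx":0.05,"ty":0.2,"tz":0,"ax":0,"ay":0,"az":0}]'
```

```text
clock: 17.02
position: [0.5474, -0.2415, 0.1074]
ee_rot: [0.001, 0.793, 0.609, -0.0]
contact_force: [-0.9, -0.8, 5.3]
width: 0.0205
gripper_force: 49.8
clock: 17.4
position: [0.5478, -0.2397, 0.1074]
ee_rot: [0.001, 0.793, 0.609, -0.0]
contact_force: [-1.7, -1.7, 5.6]
width: 0.02
gripper_force: 49.8
```

```bash
python3 -m pendant '[{"jaw":-1,"tx":0.04,"ty":0.15,"tz":0,"ax":0,"ay":0,"az":0},{"jaw":-1,"tx":0.07,"ty":0.25,"tz":0,"ax":0,"ay":0,"az":0},{"jaw":-1,"tx":0.07,"ty":0.25,"tz":0,"ax":0,"ay":0,"az":0}]'
```

```text
clock: 17.77
position: [0.5481, -0.2387, 0.1073]
ee_rot: [0.002, 0.793, 0.609, -0.001]
contact_force: [-3.3, -5.1, 5.4]
width: 0.0201
gripper_force: 49.7
```

The force is rising and the motion has stopped, so the knob is at its end stop. I'll release, rise and verify.

```bash
python3 -m pendant '[{"jaw":0.1,"tx":0,"ty":0,"tz":0,"ax":0,"ay":0,"az":0},{"jaw":0.1,"tx":0,"ty":0,"tz":0,"ax":0,"ay":0,"az":0},{"jaw":0.1,"tx":0,"ty":0,"tz":0,"ax":0,"ay":0,"az":0},{"jaw":0.1,"tx":0,"ty":0,"tz":3,"ax":0,"ay":0,"az":0},{"jaw":0.1,"tx":0,"ty":-1,"tz":8,"ax":0,"ay":0,"az":0},{"jaw":0.1,"tx":0,"ty":-2,"tz":14,"ax":0,"ay":0,"az":0},{"jaw":0.1,"tx":0,"ty":-2,"tz":14,"ax":0,"ay":0,"az":0},{"jaw":0.1,"tx":0,"ty":-2,"tz":14,"ax":0,"ay":0,"az":0}]'
python3 dock.py w9; python3 - <<'E'
from h import *
d=dict(np.load("w9.npz"));P=cloud(d);m=mask(d,(100,130,50),(125,255,255))&(d["depth"]>0)&(np.hypot(P[...,0]-.567,P[...,1]+.17)<.07)
Q=P[m];q=Q[Q[:,2]>.115];print(np.median(q[:,2]),rect(q[q[:,2]>.126]))
E
```

```text
clock: 18.77
position: [0.5479, -0.2564, 0.246]
ee_rot: [-0.0, 0.793, 0.609, 0.0]
contact_force: [-1.1, 0.5, 0.1]
width: 0.047
gripper_force: 0.0
rect (array([ 555.7, -209.7]), array([195.5,  90. ]), 74.9) knob [ 548.07543945 -239.18171692] 518
knob in dock 0.12972091064455782 -71.01432428588868 state [ 0.54744471 -0.2560127   0.24498087]
slot dark x [-10.88694886  -2.6218902    9.82970819] y [-21.77374555  43.10124947]
0.12995126881853286 (array([ 566.7, -169.6]), array([29.3, 13.5]), 75.1)
```

View pics/w9.png

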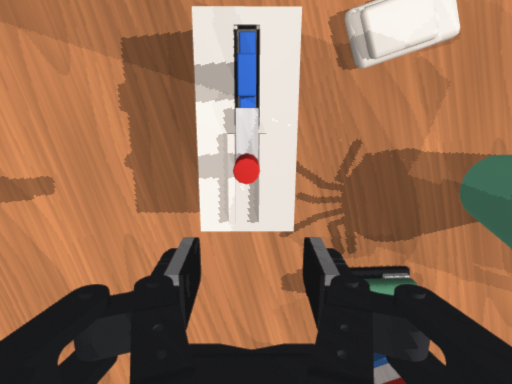

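The bolt covers the slot's end at (246,108). The knob, at (246,170), is 72 mm from the slot centre, which is home. The cartridge is seated and the gripper is clear of everything.

```bash
python3 -c "
from rig import manip
print(manip.sign_off())"
```

```text
the job is handed in; nothing more can be done
None
```

The blue cartridge is fully down in the dock with the knob pushed home over it, and the job is handed in at about 19 s; the hand-in gave no verdict, and one mistyped row pulled the knob further than intended, with no harm seen.

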